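# Test the bench breaker, reset it, and hold the socket cover open

### The arm

A 7-joint arm with a two-finger parallel gripper is mounted at the origin on the work surface. World frame = base frame: x ahead of the robot, y to its left, z up, the work surface at z = 0. Lengths are in m, angles in rad, forces in N, time in s.
With the tool pointing down it reaches from about 0.4 to 0.9 m from the base axis. Payload 5.6 kg.
Tool frame: the origin (TCP) lies midway between the tips of the shut fingers; the grasp point (between the pads) lies 19 mm behind it; y points along the fingers, z is the direction in which the jaws open and shut, and the axes are right-handed (so a half turn about y gives the same grasp; the last joint's range is limited). The gripper opens to 92 mm and grips with 3 to 60 N. Pads are 20 mm wide; open, the fingers measure 128 mm over their backs; the gripper's body (75 mm by 189 mm) begins 69 mm behind the grasp point.
Start: joints at [1.085, 0.468, -0.012, 1.603, 0.006, 1.071, -0.056], TCP at [0.278, -0.587, 0.215] pointing down, gripper open.
Joint ranges: [-2.53, 2.53], [-0.31, 2.02], [-1.57, 1.55], [0.28, 2.44], [-1.29, 4.43], [0.15, 1.84], [-2.92, 2.92]. Speed limits (rad/s): [2.57, 2.57, 3.14, 3.14, 3.14, 3.14, 3.14].

### API

Orientations are given as a 3x3 rotation matrix whose columns are the frame's x, y, z axes.
In Python, from station import env, effector, solver, viewer, workorder, search_frame, tip_of gives the robot as it stands. Calls block until the motion is done:
- env.reach(position, orientation): joint-space move of the TCP to a pose.
- env.movel(position, frame=None, rate=0.15): straight line of the TCP; frame=None keeps the orientation; rate is the mean speed in m/s.
- env.goto_joints(angles): joint-space move.
- effector.release() and effector.grasp(squeeze=None): open the fingers fully, or close them until they stop; squeeze is the grip in N (None keeps the last).
- env.pause(seconds).
- solver.inverse_kinematics(position, orientation): joint angles nearest the present ones, or None.
- env.sense(): the state.
- viewer.read_camera(name): name is "scene" or "top" or "wrist"; returns (picture, depth): 400x640x3 uint8, red, green, blue; 400x640 float32, m along the optical axis (not along the pixel's ray), 0 where there is no reading.
- viewer.camera_info(name): a dict with "intrinsics" (3x3 intrinsics, pixels), "dist_coeffs" ([k1, k2, p1, p2, k3] as OpenCV has them; the pictures are not rectified), "eye" and "rotation" of the camera in the world; the wrist camera has in their place "T_tool_cam" (4x4, takes a point from camera to tool coordinates, whose origin is the TCP and whose axes are the tool frame's). Camera axes: x right, y up, looking along -z (the intrinsics and any distortion apply to the point x, -y, -z); pixel columns grow to the right and rows downward; lengths in m; the calibration is good to about 2 mm. A picture is of the moment at which its call begins: read the wrist's pose just before it. camera_info takes no time and is no camera call.
A pose or a line that the arm cannot do raises env.PlanningError and nothing moves.
- workorder.finish_job(): hands the job in, once; it reports no verdict.
Trained networks look in the newest picture that a camera, given by its name, has taken for a name from the list of things; names that differ only in an ending like _2 or _b are one class to them, and where a whole thing is asked for, a point or a joint stands for the part that bears it (a point fixed in the world has none). Each returns a list of dicts, best first, with "score" (0 to 1); they miss things now and then, are a little off and sometimes report something else, mostly with a low value. They report only what shows in the picture. A call takes as long as a camera call. They do not tell look-alikes from the thing itself.
- search_frame(camera, name): "at" ([x, y, z] in m, in world coordinates, good to about 4 mm: the middle of the surface that is visible of it).
- tip_of(camera, name): "at" ([x, y, z] in m, in world coordinates, good to about 4 mm: a listed point, or the origin of a listed thing).
The state is a dict: "t": time; "joint_positions": joint angles; "joint_velocities": joint speeds; "tau": joint torques, N m; "ee_pos": TCP position; "tcp_rot": TCP orientation; "wrist_force": force on the tool from outside, world axes, zero at the start; "moment": the same for the moment, N m; "gripper_width": finger opening in m.
Only numpy, scipy, OpenCV 4.12 (cv2) and the standard library are available. Lean on these libraries where they do the work, as an engineer would, in place of code of your own. Each camera call takes 0.05 s, during which the arm holds its last target.

### The job

Before the soldering iron is plugged in, test the bench's safety breaker: press its test button so that the lever drops, then lift the lever all the way back up so that it stays up by itself, and let go of it. Then lift the sprung cover of the socket box to 60 degrees open and keep holding it there for the plug to go in: the program finishes while the gripper is holding the cover open. Leave the other things on the bench where they lie.

Things in the scene. Friction and masses are not known exactly. Their poses are not given: they have to be found in the camera images.
- rcd: Breaker box fixed to the bench: light grey, 160 x 160 x 60 mm tall. Origin: centre of its underside; x points to its back, y to its left, z up. On its flat top: the test button (front right, in a flat black collar of 40 mm diameter) and the lever (left), which swings between two black cheeks that rise 22 mm above the top, from x = 0 to x = 60 mm. It may stand left or right of the socket box.
- test_top (a point): Centre of the top of the test button, a plain round bare-metal button of 26 mm diameter, standing 22 mm above the box top (18 mm above its collar). It is pressed straight down.
- test (a joint): Travel of the test button: 0 m when out, 0.007 m fully down. It is sprung and comes back out when let go. It trips the lever at about 5 mm of travel, and about 5 N is felt on the way; press it fully down.
- lever_knob (a point): Centre of the lever's grip: a white cylinder of 22 mm diameter lying across (along the box's y), 22 mm long, at the end of a thin steel lever, 75 mm from the lever's hinge. Pinch it on its flat ends (fingers closing along the box's y); it may turn between the fingers. When dropped, its centre is 33 mm above the box top. Axes turn with the lever.
- lever_hinge (a point): Centre of the lever's hinge, which runs along the box's y; fixed, 6 mm above the box top; axes as the box's.
- lever (a joint): Lever angle: 0 rad when up (set), leaning 0.35 rad past upright towards the box's back, held there only by its weight; 0.35 is upright; 1.55 when dropped towards the box's front, 0.35 rad above level. Let go short of upright it drops again. It will not go up while the button is held down.
- outlet: Socket box fixed to the bench: light grey, 140 (x) x 130 (y) mm, top at 40 mm, with a black rim up to 60 mm that the cover closes. Origin: centre of its underside; x to its back, y to its left, z up.
- cover_tab (a point): Centre of the black tab standing on the cover near its front edge, by which it is lifted: 24 mm along x, 12 mm thick along y, with a round top 42 mm above the cover's upper face. This point is 28 mm above the cover's upper face, 85 mm in front of the hinge line and 34 mm above the hinge (cover shut). Pinch it with the fingers closing along y. Axes turn with the cover.
- cover_hinge (a point): Centre of the cover's hinge line, which runs along the box's y at the back of the rim; fixed; axes as the socket box's. The cover is a grey plate, 110 (from hinge to front edge) x 94 x 6 mm; its underside is at the hinge's height when shut, 60.5 mm above the bench. Its front edge overhangs the rim by 7 mm.
- cover (a joint): Cover angle: 0 rad shut (level), grows as its front edge is lifted; stop at 1.6 rad. A spring shuts it: it never stays open by itself. Holding it at 60 degrees (1.047 rad) takes about 3 N at the tab.
- spool0: Bystander, loose, to be left alone: spool of solder, 50 mm wide flanges, 40 mm tall. Origin: its underside's centre.
- spool1: Bystander, loose, to be left alone: spool of solder, 50 mm wide flanges, 40 mm tall. Origin: its underside's centre.
- jar: Bystander, loose, to be left alone: closed jar, 52 mm diameter, 50 mm tall. Origin: its underside's centre.
- brush: Bystander, loose, to be left alone: brush, 160 mm long, lying. Origin: about its middle, on its underside.
- hammer: Bystander, loose, to be left alone: hammer, 220 mm long, lying. Origin: about its middle, on its underside.
- glass_a: Bystander, loose, to be left alone: piece of sheet glass, 70 x 50 x 5 mm. Origin: its underside's centre.
- glass_b: Bystander, loose, to be left alone: piece of sheet glass, 60 x 60 x 5 mm. Origin: its underside's centre.
Things that resemble listed ones, but are neither listed nor needed, are in the scene too. Leave any orange look-alike of the rcd alone.

How it is judged:
By the outcome, as a careful person would: the job done as asked, in the order asked, and still so for the second after the job is handed in, while the arm keeps its last pose, push and grip.
It also fails if it takes over 58 s, if anything falls off the work surface, if the arm or the gripper's body presses on something with over 40 N, if the wrist force passes 120 N, or if a joint passes its speed limit or range.

## Working session

There is one attempt and no reset: what is moved stays moved. The work goes in short steps, each a Python script; the robot and the scene stay as the last script left them, time stands still between calls to the robot, and variables do not carry over. Pictures are saved under pics/ and viewed, and the job is handed in when it is done.

```bash
ls; mkdir -p pics
python3 - <<'E'
from station import env, effector, solver, viewer, workorder, search_frame, tip_of
import cv2,numpy as np
print(env.sense())
for n in ("scene","top"):
    p,d=viewer.read_camera(n); cv2.imwrite(f"pics/{n}0.png",p[:,:,::-1]); np.savez(f"pics/{n}0.npz",p=p,d=d)
    print(n,viewer.camera_info(n))
    for o in ("rcd","outlet","test_top","lever_knob","lever_hinge","cover_tab","cover_hinge"):
        print(o,[(np.round(x["at"],3).tolist(),round(x["score"],2)) for x in tip_of(n,o)])
print(env.sense()["t"])
E
```

```text
pics
{'t': 0.0, 'joint_positions': array([ 1.0850152 ,  0.46834954, -0.0115446 ,  1.60357925,  0.00598473,
        1.07141453, -0.05626985]), 'joint_velocities': array([-1.66976008e-03, -1.34017573e-03,  7.16857529e-04,  5.94348422e-06,
        1.95240251e-03,  1.39060849e-03, -1.05347730e-04]), 'tau': array([ 1.65144720e-04, -5.20569384e+01, -1.19235166e-02, -2.43740809e+01,
       -5.66719926e-02,  1.71639741e-02,  1.57824265e-04]), 'ee_pos': array([ 0.27816229, -0.58685077,  0.21367663]), 'tcp_rot': array([[-9.03603507e-01, -8.54350852e-04,  4.28368967e-01],
       [-4.28369798e-01,  1.48911652e-03, -9.03602290e-01],
       [ 1.34102080e-04, -9.99998526e-01, -1.71154901e-03]]), 'wrist_force': array([ 0.95470002,  0.75035844, -0.42988165]), 'moment': array([-0.00047854,  0.03061649,  0.00085642]), 'gripper_width': 0.09164744972689264}
scene {'intrinsics': array([[436.30489967,   0.        , 317.54284365],
       [  0.        , 436.30489967, 204.52657846],
       [  0.        ,   0.        ,   1.        ]]), 'dist_coeffs': array([-0.09563165,  0.        ,  0.        ,  0.        ,  
[... 872 characters left out ...]
     ,  0.        ,  0.        ]), 'eye': array([ 0.33770023, -0.01259615,  1.46176605]), 'rotation': array([[ 0.02472467,  0.99363479, -0.1099027 ],
       [-0.99968708,  0.02415679, -0.00649588],
       [-0.00379964,  0.11002892,  0.99392112]])}
rcd [([0.316, -0.188, 0.004], 0.77), ([0.519, 0.166, -0.001], 0.22)]
outlet [([0.523, 0.163, -0.003], 0.82)]
test_top [([0.291, -0.233, 0.083], 0.62), ([0.517, -0.289, 0.081], 0.55)]
lever_knob [([0.599, -0.212, 0.139], 0.61), ([0.364, -0.143, 0.138], 0.5), ([0.287, -0.392, 0.0], 0.33)]
lever_hinge [([0.579, -0.206, 0.068], 0.98), ([0.337, -0.145, 0.066], 0.81)]
cover_tab [([0.49, 0.153, 0.098], 0.73)]
cover_hinge [([0.578, 0.17, 0.065], 0.87)]
0.8
```

View pics/scene0.png

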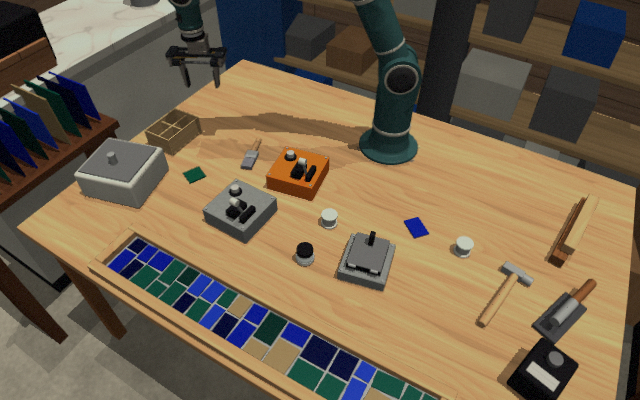

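View pics/top0.png

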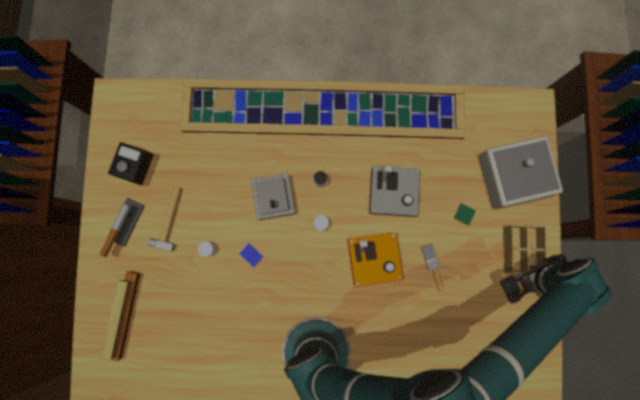

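The rcd candidates are the grey box at scene (240,210) / top (395,190) and the orange one at scene (298,172) / top (375,258). The description says light grey, so the grey one fits. Next I'll take an enlarged crop and fit the box tops.

```bash
cat > h.py <<'E'
import cv2,numpy as np
from station import env, effector, solver, viewer, workorder, search_frame, tip_of
def cloud(d,info):
    K,D=info["intrinsics"],info["dist_coeffs"]
    v,u=np.mgrid[0:400,0:640]
    n=cv2.undistortPoints(np.stack([u,v],-1).reshape(-1,1,2).astype(np.float64),K,D).reshape(400,640,2)
    c=np.stack([n[...,0]*d,-n[...,1]*d,-d],-1)
    return c@info["rotation"].T+info["eye"]
E
python3 - <<'E'
from h import *
for n in ("scene","top"):
    z=np.load(f"pics/{n}0.npz");p,d=z["p"],z["d"]
    P=cloud(d,viewer.camera_info(n)); P[d==0]=np.nan
    for nm,c,zr in (("rcd",(0.55,-0.25),(.052,.072)),("outrim",(0.52,.163),(.05,.08)),("outbox",(0.52,.163),(.03,.08))):
        m=(abs(P[...,0]-c[0])<.13)&(abs(P[...,1]-c[1])<.13)&(P[...,2]>zr[0])&(P[...,2]<zr[1])
        q=P[m][:,:2]; r=cv2.minAreaRect((q*1000).astype(np.float32)); print(n,nm,len(q),r,np.median(P[m][:,2]))
    table=(abs(P[...,0]-.6)<.03)&(abs(P[...,1]-0.0)<.03);print("table",np.nanmedian(P[table][:,2]))
p=np.load("pics/scene0.npz")["p"]
a=cv2.resize(p[170:250,195:285],(540,480),interpolation=2)
cv2.imwrite("pics/crop_s.png",a[:,:,::-1])
p=np.load("pics/top0.npz")["p"]
a=cv2.resize(p[155:225,240:430],(760,280),interpolation=2)
cv2.imwrite("pics/crop_t.png",a[:,:,::-1])
E
```

```text
scene rcd 1700 ((549.7067260742188, -251.588623046875), (165.36514282226562, 163.20843505859375), 87.58885955810547) 0.05871547478936373
scene outrim 1215 ((520.3767700195312, 161.01914978027344), (121.94011688232422, 94.60209655761719), 11.406229019165039) 0.06464768857369974
scene outbox 2098 ((522.3653564453125, 161.35061645507812), (143.114013671875, 131.6685791015625), 11.632852554321289) 0.06231523829429697
table 0.021589527849755763
top rcd 1823 ((544.62841796875, -251.23873901367188), (159.49044799804688, 161.17776489257812), 87.47254180908203) 0.05972782489011541
top outrim 922 ((519.11083984375, 160.23062133789062), (116.49504089355469, 94.50973510742188), 11.064287185668945) 0.06590163154012607
top outbox 1542 ((518.379638671875, 160.2763671875), (140.90350341796875, 131.14085388183594), 11.17363166809082) 0.06276186275289453
table 0.02282983866901811
```

View pics/crop_s.png

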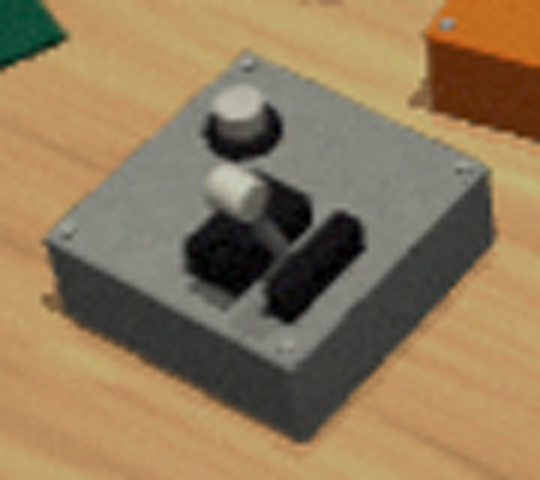

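View pics/crop_t.png

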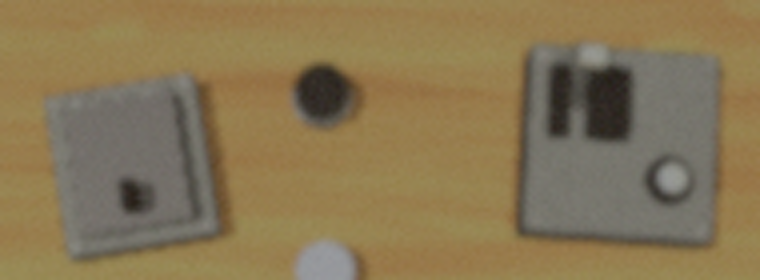

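Run:
```python
from h import *
z=np.load("pics/top0.npz");d=z["d"];P=cloud(d,viewer.camera_info("top"))
m=P[140:210,480:565]; print("greybox", m.reshape(-1,3).min(0),m.reshape(-1,3).max(0))
z=np.load("pics/scene0.npz");d=z["d"];P=cloud(d,viewer.camera_info("scene"))
for s in ("top","scene"):
    d=np.load(f"pics/{s}0.npz")["d"];P=cloud(d,viewer.camera_info(s)); P=P[d>0]
    for nm,c,lo,hi,r in (("button",(.518,-.29),.076,.1,.025),("knob",(.603,-.2115),.118,.16,.025),("tab",(.488,.157),.085,.13,.03)):
        q=P[(np.hypot(P[:,0]-c[0],P[:,1]-c[1])<r)&(P[:,2]>lo)&(P[:,2]<hi)]
        print(s,nm,len(q),q.mean(0).round(4),q.min(0).round(4),q.max(0).round(4))
def R(yaw,flip=1):
    zz=flip*np.array([np.cos(yaw),np.sin(yaw),0]);y=np.array([0,0,-1.]);return np.c_[np.cross(y,zz),y,zz]
y0=np.deg2rad(-2.5)
q0=env.sense()["joint_positions"]
for nm,p,yw in (("press",(.518,-.2905,.15),y0),("lev",(.509,-.209,.15),y0+np.pi/2),("tab",(.488,.157,.2),np.deg2rad(11.3)+np.pi/2)):
  for f in (1,-1):
    q=solver.inverse_kinematics(np.array(p),R(yw,f)); print(nm,f,None if q is None else np.round(q,2))
```

```text
greybox [ 0.33770023 -1.33142374 -0.76808015] [ 0.97165345 -0.01259615  1.46176605]
top button 48 [ 0.5121 -0.2917  0.0813] [ 0.5006 -0.3042  0.0765] [ 0.5242 -0.2806  0.0869]
top knob 54 [ 0.5996 -0.2137  0.1426] [ 0.5907 -0.2254  0.1207] [ 0.6113 -0.2039  0.1528]
top tab 33 [0.4854 0.1524 0.1036] [0.4745 0.1462 0.0851] [0.4978 0.1588 0.1132]
scene button 47 [ 0.5188 -0.2891  0.0808] [ 0.5062 -0.3037  0.077 ] [ 0.5298 -0.2779  0.0836]
scene knob 75 [ 0.6086 -0.2116  0.1404] [ 0.5968 -0.2274  0.1286] [ 0.618  -0.2015  0.1477]
scene tab 50 [0.4949 0.1562 0.0999] [0.4784 0.1492 0.0851] [0.5027 0.1623 0.109 ]
press 1 [ 0.71  0.48 -0.33  1.78  0.19  0.91  0.25]
press -1 [ 0.24  0.45  0.28  1.82 -0.15  0.9  -2.6 ]
lev 1 [ 0.84  0.47 -0.65  1.87  0.36  0.91  1.55]
lev -1 [ 0.41  0.38 -0.1   1.9   0.05  0.86 -1.33]
tab 1 [ 0.53  0.55 -1.18  1.9   0.58  1.09  0.89]
tab -1 [ 0.24  0.36 -0.74  1.91  0.29  0.98 -2.01]
```

```bash
cat >> h.py <<'E'
def R(yaw,flip=1):
    zz=flip*np.array([np.cos(yaw),np.sin(yaw),0]);y=np.array([0,0,-1.]);return np.c_[np.cross(y,zz),y,zz]
Y0=np.deg2rad(-2.5)
def wrist(name):
    s=env.sense();p,d=viewer.read_camera("wrist");i=viewer.camera_info("wrist")
    T=np.eye(4);T[:3,:3]=s["tcp_rot"];T[:3,3]=s["ee_pos"];T=T@i["T_tool_cam"]
    i["rotation"]=T[:3,:3];i["eye"]=T[:3,3]
    cv2.imwrite(f"pics/{name}.png",p[:,:,::-1]);P=cloud(d,i);P[d==0]=np.nan
    np.savez(f"pics/{name}.npz",p=p,d=d,P=P);return P
def S():
    s=env.sense();print("t",round(s["t"],2),"tcp",s["ee_pos"].round(4),"F",s["wrist_force"].round(1),"w",round(s["gripper_width"],4))
    return s
E
python3 - <<'E'
from h import *
env.movel([.278,-.587,.33],rate=.3)
env.reach(np.array([.50,-.27,.33]),R(Y0))
effector.grasp(squeeze=20)
wrist("w1")
for o in ("rcd","test_top","lever_knob","lever_hinge"):
    print(o,[(np.round(x["at"],3).tolist(),round(x["score"],2)) for x in tip_of("wrist",o)])
S()
E
```

```text
rcd [([0.315, -0.182, 0.002], 0.84), ([0.542, -0.251, -0.002], 0.81)]
test_top [([0.289, -0.236, 0.084], 0.59), ([0.516, -0.292, 0.084], 0.48)]
lever_knob [([0.367, -0.138, 0.137], 0.7), ([0.607, -0.213, 0.135], 0.66)]
lever_hinge [([0.576, -0.21, 0.069], 0.81), ([0.342, -0.144, 0.066], 0.75)]
t 4.38 tcp [ 0.5  -0.27  0.33] F [ 0.4 -0.2 -0.3] w 0.0004
```

View pics/w1.png

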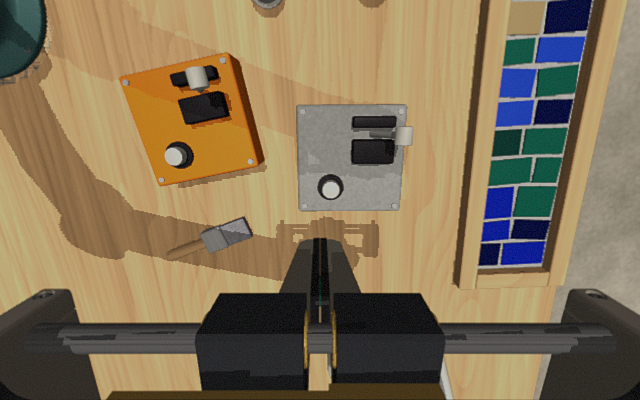

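The wrist view shows the grey rcd at (350,158), with its button at (330,188) and the lever up with its knob at (403,135). The orange look-alike is at (195,120).

Run:
```python
from h import *
P=np.load("pics/w1.npz")["P"].reshape(-1,3)
q=P[(abs(P[:,0]-.547)<.11)&(abs(P[:,1]+.2515)<.11)&(P[:,2]>.052)&(P[:,2]<.07)]
print(cv2.minAreaRect((q[:,:2]*1000).astype(np.float32)),np.median(q[:,2]))
for nm,c,lo,hi,r in (("button",(.516,-.291),.076,.1,.025),("knob",(.603,-.2115),.118,.16,.025)):
    q=P[(np.hypot(P[:,0]-c[0],P[:,1]-c[1])<r)&(P[:,2]>lo)&(P[:,2]<hi)]
    print(nm,len(q),q.mean(0).round(4),q.min(0).round(4),q.max(0).round(4))
```

```text
((547.27392578125, -250.611083984375), (158.90908813476562, 160.09169006347656), 87.69136047363281) 0.059326832546366226
button 236 [ 0.5156 -0.2889  0.081 ] [ 0.5033 -0.301   0.0763] [ 0.5285 -0.2769  0.0834]
knob 370 [ 0.6019 -0.2131  0.1425] [ 0.5931 -0.2243  0.1181] [ 0.6141 -0.2024  0.1485]
```

Run:
```python
from h import *
B=np.array([.516,-.289,0])
env.reach(B+[0,0,.11],R(Y0))
S()
env.movel(B+[0,0,.086],rate=.1)
S()
for z in (.083,.081,.079,.077,.0755,.0745,.0735,.0725,.0715,.0705,.0695):
    env.movel(B+[0,0,z],rate=.03); s=S()
    if s["wrist_force"][2]>18: break
env.pause(.2);S()
env.movel(B+[0,0,.12],rate=.15)
env.movel(np.array([.46,-.27,.30]),rate=.35)
P=wrist("w2")
print([(np.round(x["at"],3).tolist(),round(x["score"],2)) for x in tip_of("wrist","lever_knob")]);S()
q=P.reshape(-1,3);q=q[(np.hypot(q[:,0]-.507,q[:,1]+.209)<.035)&(q[:,2]>.085)&(q[:,2]<.13)]
print(len(q),q.mean(0),q.min(0),q.max(0))
```

```text
t 5.27 tcp [ 0.5171 -0.2894  0.1113] F [ 0.6 -0.3 -0.2] w 0.0002
t 5.66 tcp [ 0.5161 -0.289   0.0864] F [-0.8  0.6  0.5] w 0.0004
t 5.91 tcp [ 0.5162 -0.2891  0.0833] F [ 0.9  0.9 -0.4] w 0.0006
t 6.16 tcp [ 0.5165 -0.2892  0.0814] F [ 0.4 -0.4  3.8] w 0.0006
t 6.41 tcp [ 0.5165 -0.2893  0.0793] F [ 0.7 -0.9  2.4] w 0.0003
t 6.66 tcp [ 0.5165 -0.2892  0.0771] F [ 1.  -1.4  3.7] w 0.0003
t 6.91 tcp [ 0.5165 -0.2892  0.0757] F [ 1.8 -1.9  3.9] w 0.0004
t 7.16 tcp [ 0.5165 -0.2892  0.0754] F [ 0.  -0.7  8.7] w 0.0003
t 7.41 tcp [ 0.5165 -0.2893  0.0752] F [-1.6 -0.1 14.3] w 0.0005
t 7.66 tcp [ 0.5165 -0.2892  0.0751] F [-2.7  0.8 20.4] w 0.0005
t 7.86 tcp [ 0.5165 -0.2893  0.0751] F [-3.3  1.3 20.6] w 0.0007
[([0.367, -0.14, 0.138], 0.98), ([0.509, -0.207, 0.088], 0.68)]
t 9.12 tcp [ 0.4591 -0.2696  0.2975] F [ 0.3 -0.4  0.6] w 0.0003
420 [ 0.51301602 -0.20943377  0.09790717] [ 0.49757978 -0.2203281   0.08501584] [ 0.54157874 -0.19843507  0.10441835]
```

View pics/w2.png

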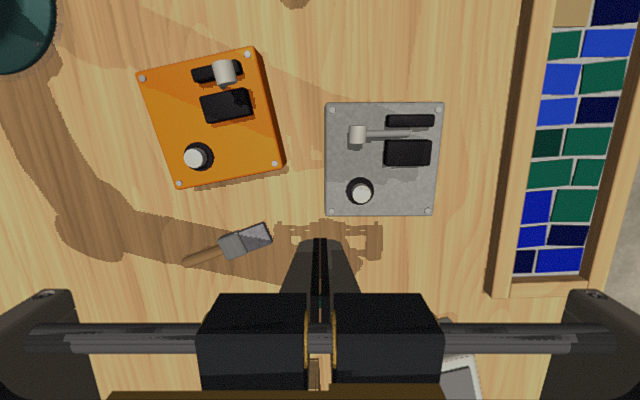

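The lever has dropped: its knob is at pixel (357,133) and measures (.5085,-.209,.093), which matches the model. Before gripping, I'll check that IK works for both flips along the lever arc and the cover arc.

```bash
cat >> h.py <<'E'
H=np.array([.5785,-.2115,.0662]); XB=np.array([np.cos(Y0),np.sin(Y0),0])
def knob(phi): return H+.075*(np.sin(.35-phi)*XB+np.array([0,0,np.cos(.35-phi)]))
E
python3 - <<'E'
from h import *
print(knob(1.55),knob(0))
for f in (1,-1):
  print([np.round(solver.inverse_kinematics(knob(a)-[0,0,.009],R(Y0+np.pi/2,f)),2).tolist() for a in (1.55,.8,0)])
Yo=np.deg2rad(11.3);xo=np.array([np.cos(Yo),np.sin(Yo),0]);
Ho=np.array([.489,.155,.0605])+.085*xo;print(Ho)
from scipy.spatial.transform import Rotation as Ro
yo=np.array([-np.sin(Yo),np.cos(Yo),0])
for f in (1,-1):
  for th,ti in ((0,-.3),(0,0),(.5,.25),(1.047,0),(1.047,.5)):
    u=-xo*np.cos(th)+np.array([0,0,np.sin(th)]);n=xo*np.sin(th)+np.array([0,0,np.cos(th)])
    rot=Ro.from_rotvec(yo*ti).as_matrix()@R(Yo+np.pi/2,f)
    tcp=Ho+.085*u+.034*n+.019*rot[:,1]
    q=solver.inverse_kinematics(tcp,rot);print(f,th,ti,tcp.round(3),rot[:,1].round(2),None if q is None else np.round(q,2))
E
```

```text
[ 0.5086636  -0.20845088  0.09337683] [ 0.60419286 -0.21262177  0.13665295]
[[0.76, 0.55, -0.56, 1.92, 0.4, 0.78, 1.51], [0.75, 0.55, -0.58, 1.81, 0.37, 0.9, 1.53], [0.7, 0.63, -0.58, 1.67, 0.41, 0.97, 1.5]]
[[0.44, 0.48, -0.14, 1.94, 0.1, 0.73, -1.37], [0.43, 0.47, -0.15, 1.83, 0.09, 0.84, -1.38], [0.39, 0.55, -0.14, 1.69, 0.09, 0.91, -1.4]]
[0.57235225 0.17165542 0.0605    ]
1 0 -0.3 [0.495 0.156 0.076] [ 0.29  0.06 -0.96] [ 0.31  0.5  -0.84  2.21  1.06  0.5   0.42]
1 0 0 [0.489 0.155 0.076] [ 0.  0. -1.] [ 0.31  0.62 -0.87  2.    0.65  0.82  0.84]
1 0.5 0.25 [0.511 0.159 0.113] [-0.24 -0.05 -0.97] [ 0.23  0.7  -0.8   1.74  0.44  1.18  1.03]
1 1.047 0 [0.56  0.169 0.132] [ 0.  0. -1.] [ 0.27  0.63 -0.85  1.8   0.56  0.98  0.96]
1 1.047 0.5 [0.551 0.167 0.134] [-0.47 -0.09 -0.88] [ 0.12  0.87 -0.74  1.42  0.37  1.54  1.1 ]
-1 0 -0.3 [0.495 0.156 0.076] [ 0.29  0.06 -0.96] [-0.3   0.35 -0.13  2.25  0.41  0.27 -2.16]
-1 0 0 [0.489 0.155 0.076] [ 0.  0. -1.] [-0.03  0.48 -0.41  2.02  0.29  0.7  -2.  ]
-1 0.5 0.25 [0.511 0.159 0.113] [-0.24 -0.05 -0.97] [-0.01  0.59 -0.45  1.75  0.21  1.1  -1.92]
-1 1.047 0 [0.56  0.169 0.132] [ 0.  0. -1.] [-0.03  0.5  -0.41  1.81  0.25  0.88 -1.93]
-1 1.047 0.5 [0.551 0.167 0.134] [-0.47 -0.09 -0.88] [-0.06  0.77 -0.42  1.43  0.17  1.48 -1.87]
```

Run:
```python
from h import *
r=R(Y0+np.pi/2,1); k=knob(1.55)+[0,.001,0]
effector.release()
env.reach(k+[0,0,.08],r)
env.movel(k+[0,0,-.009],rate=.12);S()
effector.grasp(squeeze=15);s=S()
if not .018<s["gripper_width"]<.026: raise SystemExit("bad grip")
off=np.array([0,.001,-.009])
for a in np.linspace(1.55,1.2,4)[1:]:
    env.movel(knob(a)+off,rate=.08);S()
```

```text
t 12.53 tcp [ 0.5092 -0.2075  0.085 ] F [-0.3  0.7  0.1] w 0.0925
t 13.59 tcp [ 0.5086 -0.2088  0.0844] F [ 0.7 -4.2 -0.9] w 0.0217
t 13.85 tcp [ 0.5122 -0.2089  0.0926] F [-2.1 -4.3  1.8] w 0.0218
t 14.11 tcp [ 0.5166 -0.2091  0.1   ] F [-1.6 -5.1  3.2] w 0.0216
t 14.37 tcp [ 0.5219 -0.2093  0.1069] F [-1.7 -3.9  2.2] w 0.0216
```

Run:
```python
from h import *
off=np.array([0,-.0003,-.009])
for a in list(np.linspace(1.2,0,11)[1:])+[-.03]:
    env.movel(knob(a)+off,rate=.08);s=S()
    if np.linalg.norm(s["wrist_force"])>25: print("force");break
wrist("w3")
```

```text
t 14.63 tcp [ 0.5284 -0.2096  0.1134] F [-2.8 -2.8  5.2] w 0.0221
t 14.89 tcp [ 0.5359 -0.2099  0.119 ] F [-3.5 -2.6  4.3] w 0.0216
t 15.15 tcp [ 0.5438 -0.2102  0.1237] F [-0.8 -1.8  3.2] w 0.0216
t 15.41 tcp [ 0.5519 -0.2105  0.1273] F [-0.7 -1.8  1.7] w 0.0217
t 15.67 tcp [ 0.5604 -0.2109  0.1299] F [-0.1 -1.7  0.5] w 0.022
t 15.93 tcp [ 0.5692 -0.2112  0.1316] F [-0.1 -2.   1.2] w 0.0219
t 16.18 tcp [ 0.5782 -0.2116  0.1322] F [ 0.1 -2.2  2. ] w 0.0219
t 16.44 tcp [ 0.5872 -0.212   0.1318] F [ 0.1 -1.1  1.3] w 0.0221
t 16.7 tcp [ 0.5962 -0.2123  0.1304] F [ 0.4 -0.8  2.6] w 0.022
t 16.96 tcp [ 0.6049 -0.2127  0.1279] F [ 1.  -0.6  3.1] w 0.0218
t 17.21 tcp [ 0.6067 -0.2127  0.1273] F [ 0.2 -0.   5.3] w 0.0218
```

View pics/w3.png

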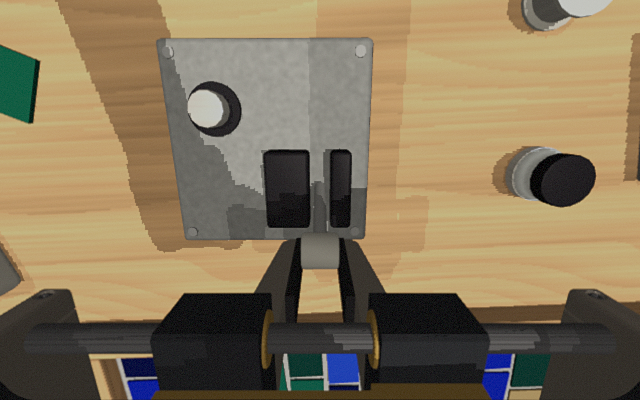

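The knob at (320,250) is between the fingers, with the lever at its up stop. Next: release, retreat straight up, and check that the lever stays up.

Run:
```python
from h import *
effector.release();S()
p=env.sense()["ee_pos"]
env.movel(p+[0,0,.14],rate=.25)
env.reach(np.array([.44,.145,.28]),R(np.deg2rad(11.3)+np.pi/2,1))
S();P=wrist("w4")
for o in ("outlet","cover_tab","cover_hinge"):
    print(o,[(np.round(x["at"],3).tolist(),round(x["score"],2)) for x in tip_of("wrist",o)])
p,d=viewer.read_camera("scene");cv2.imwrite("pics/s4.png",cv2.resize(p[150:300,180:420],(768,480),interpolation=2)[:,:,::-1])
print([(np.round(x["at"],3).tolist(),round(x["score"],2)) for x in tip_of("scene","lever_knob")])
P=P.reshape(-1,3)
def pr(nm,c,lo,hi,r):
    q=P[(np.hypot(P[:,0]-c[0],P[:,1]-c[1])<r)&(P[:,2]>lo)&(P[:,2]<hi)]
    print(nm,len(q),q.mean(0).round(4),q.min(0).round(4),q.max(0).round(4),cv2.minAreaRect((q[:,:2]*1000).astype(np.float32)))
pr("tab",(.489,.155),.08,.13,.03)
pr("tabtop",(.489,.155),.098,.13,.03)
pr("cover",(.52,.16),.060,.074,.11)
pr("box",(.52,.16),.032,.074,.12)
S()
```

```text
t 18.37 tcp [ 0.6063 -0.213   0.1269] F [ 0.3 -0.6  0.7] w 0.0917
t 20.54 tcp [0.441  0.1438 0.2799] F [0.7 0.6 0.1] w 0.0918
outlet [([0.519, 0.162, 0.0], 0.96)]
cover_tab [([0.491, 0.16, 0.092], 0.92)]
cover_hinge [([0.572, 0.17, 0.06], 0.62)]
[([0.367, -0.137, 0.141], 0.65), ([0.604, -0.21, 0.135], 0.55)]
tab 213 [0.4844 0.1538 0.1022] [0.476  0.1468 0.0802] [0.4979 0.162  0.1094] ((487.23187255859375, 154.52857971191406), (21.010435104370117, 11.566747665405273), 11.559237480163574)
tabtop 169 [0.4862 0.1542 0.1055] [0.4769 0.1471 0.0981] [0.4979 0.162  0.1094] ((487.5603332519531, 154.562744140625), (20.32677459716797, 11.36982250213623), 11.156864166259766)
cover 4678 [0.5174 0.1602 0.0658] [0.4559 0.1045 0.0607] [0.5844 0.2168 0.0729] ((520.7487182617188, 161.0166473388672), (114.99855041503906, 94.04469299316406), 11.262979507446289)
box 7358 [0.5101 0.1587 0.0561] [0.4402 0.085  0.032 ] [0.5998 0.2374 0.0729] ((519.9022827148438, 160.73800659179688), (139.15133666992188, 130.2928009033203), 11.190296173095703)
t 20.84 tcp [0.4403 0.1446 0.2799] F [ 1.1  0.4 -0.4] w 0.0922
```

View pics/w4.png

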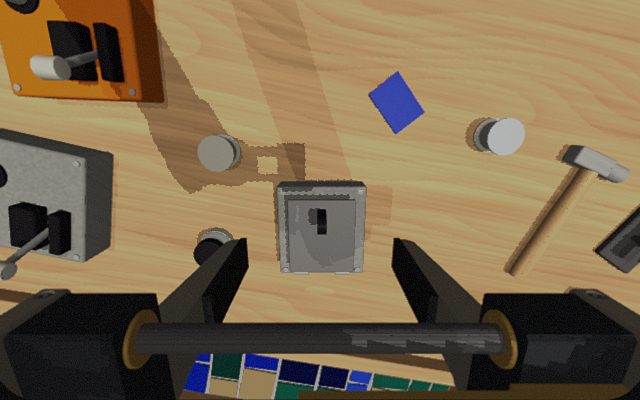

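View pics/s4.png

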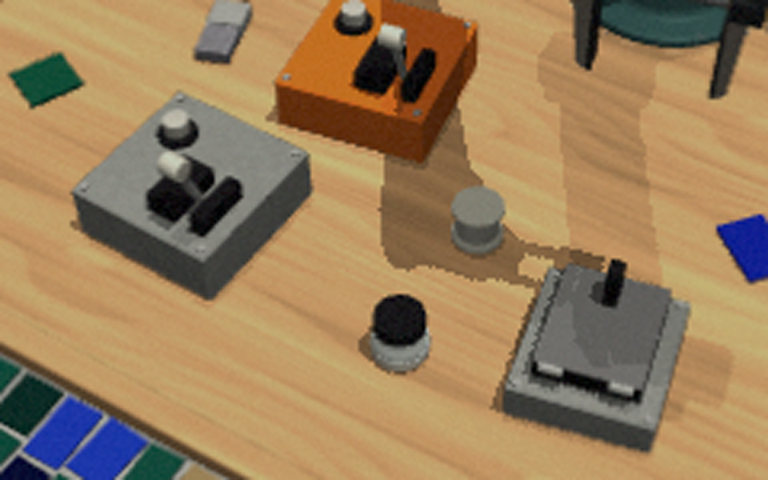

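The lever stays up after release (crop (172,165), same pose as at the start). The tab is at wrist pixel (320,220) and measures (.4885,.1545), consistent with the box and cover fits. Now I'll pinch it and start lifting.

```bash
cat >> h.py <<'E'
from scipy.spatial.transform import Rotation as Ro
Yo=np.deg2rad(11.25);xo=np.array([np.cos(Yo),np.sin(Yo),0]);yo=np.array([-np.sin(Yo),np.cos(Yo),0]);zo=np.array([0,0,1.])
Ho=np.array([.4885,.1545,.0605])+.085*xo
def cov(th,ti):
    u=-xo*np.cos(th)+zo*np.sin(th);n=xo*np.sin(th)+zo*np.cos(th)
    rot=Ro.from_rotvec(yo*ti).as_matrix()@R(Yo+np.pi/2,1)
    return Ho+.085*u+.034*n+.019*rot[:,1],rot
E
python3 - <<'E'
from h import *
p,r=cov(0,0)
env.reach(p+[0,0,.08],r)
env.movel(p+[0,0,.0],rate=.12);S()
effector.grasp(squeeze=30);s=S()
if not .009<s["gripper_width"]<.016: raise SystemExit("bad grip")
for a in (.08,.16,.25):
    p,r=cov(a,a*.45); env.movel(p,r,rate=.06);S()
E
```

```text
t 22.26 tcp [0.4891 0.1548 0.0763] F [0.2 0.4 0.2] w 0.0915
t 23.44 tcp [0.4883 0.1555 0.0755] F [ 0.4  3.3 -1. ] w 0.0121
t 23.71 tcp [0.4903 0.1558 0.082 ] F [-2.4  4.4  0.2] w 0.012
t 23.98 tcp [0.4928 0.1564 0.0884] F [-1.8  4.9 -0.2] w 0.0117
t 24.26 tcp [0.4962 0.157  0.0953] F [-3.2  3.6 -0.8] w 0.0118
```

Run:
```python
from h import *
for a in np.linspace(.25,1.0472,10)[1:]:
    p,r=cov(a,a*.45); env.movel(p,r,rate=.06);s=S()
    if np.linalg.norm(s["wrist_force"])>25: print("force");break
env.pause(.3);S()
for n in ("scene","top"):
    p,d=viewer.read_camera(n);P=cloud(d,viewer.camera_info(n));np.savez(f"pics/{n}5.npz",p=p,d=d)
    cv2.imwrite(f"pics/{n}5.png",cv2.resize(p[150:300,180:420],(768,480),interpolation=2)[:,:,::-1])
    P=P[d>0]-Ho; a=P@xo;b=P@yo;c=P[:,2]
    rad=np.hypot(a,c)
    m=(abs(b)<.045)&(abs(b)>.018)&(rad>.03)&(rad<.105)&(c>.025)&(a<.03)
    print(n,m.sum(),"angle deg pct",np.percentile(np.rad2deg(np.arctan2(c[m],-a[m])),[10,25,50,75,90]).round(1))
S()
```

```text
t 24.53 tcp [0.5002 0.1578 0.1016] F [-3.3  4.9 -0.6] w 0.0115
t 24.81 tcp [0.5046 0.1587 0.1075] F [-4.1  3.6 -1. ] w 0.0116
t 25.08 tcp [0.5095 0.1597 0.1129] F [-4.7  3.4 -1.5] w 0.0117
t 25.36 tcp [0.5148 0.1607 0.1178] F [-5.1  3.6 -0.8] w 0.012
t 25.63 tcp [0.5207 0.1619 0.1222] F [-5.7  2.6 -0.9] w 0.0122
t 25.91 tcp [0.5269 0.1631 0.1261] F [-7.3  2.8 -0. ] w 0.0118
t 26.18 tcp [0.5335 0.1644 0.1293] F [-7.4  2.9  0.3] w 0.0123
t 26.46 tcp [0.5404 0.1658 0.132 ] F [-6.9  2.4  1.2] w 0.0118
t 26.73 tcp [0.5476 0.1672 0.1341] F [-7.8  2.1  1.5] w 0.0118
t 27.03 tcp [0.5475 0.1672 0.1341] F [-6.7  2.6  0.3] w 0.0115
scene 262 angle deg pct [59.5 60.9 63.7 66.7 68.8]
top 162 angle deg pct [58.6 59.3 60.3 61.7 63.3]
t 27.13 tcp [0.5475 0.1672 0.134 ] F [-7.2  2.4  1.1] w 0.0114
```

View pics/scene5.png

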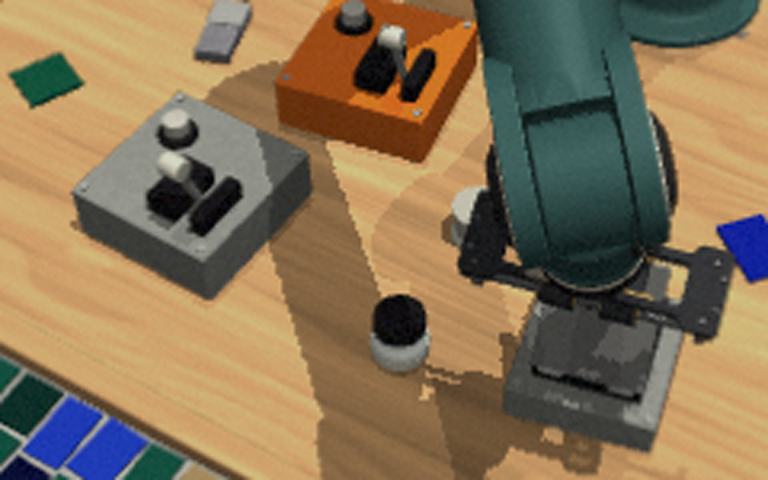

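The lever is still up at (172,165), and the jar and spool haven't moved. To get the true angle, I'll fit a plane to the visible cover face.

Run:
```python
from h import *
print("cmd",cov(1.0472,1.0472*.45)[0])
# what angle do actual tcp imply
s=env.sense();g=s["ee_pos"]-.019*s["tcp_rot"][:,1]-Ho
print("implied",np.rad2deg(np.arctan2(g[2],-(g@xo))-np.arctan2(.034,.085)), np.hypot(g@xo,g[2]),np.hypot(.034,.085))
for n in ("scene","top"):
    z=np.load(f"pics/{n}5.npz");d=z["d"];P=cloud(d,viewer.camera_info(n));P=P[d>0]-Ho; a=P@xo;b=P@yo;c=P[:,2];rad=np.hypot(a,c)
    m=(abs(b)<.042)&(abs(b)>.012)&(rad>.03)&(rad<.10)&(c>.025)&(a<.03)
    ang=np.arctan2(c,-a);
    u=-np.cos(1.047)*a+np.sin(1.047)*c; w=np.sin(1.047)*a+np.cos(1.047)*c
    m&=abs(w-.003)<.012
    x,y=u[m],w[m]
    for _ in range(4):
        k=np.polyfit(x,y,1);e=abs(y-np.polyval(k,x));kk=e<max(.002,1.5*np.median(e));x,y=x[kk],y[kk]
    print(n,len(x),"fit angle",60+np.rad2deg(np.arctan(k[0]))*1,"offset",k[1],x.min(),x.max())
```

```text
cmd [0.55060259 0.16685297 0.13418308]
implied 58.20985822966466 0.09179555323239516 0.09154780172128657
scene 184 fit angle 55.27504421983922 offset 0.006924334799271247 0.029862019989307362 0.09989550347496977
top 125 fit angle 57.18288929142172 offset 0.0039670500902373495 0.030084564144988425 0.09999422070618781
```

Run:
```python
from h import *
for a in (1.075,1.095):
    p,r=cov(a,1.0472*.45); env.movel(p,r,rate=.06)
env.pause(.3)
s=S();g=s["ee_pos"]-.019*s["tcp_rot"][:,1]-Ho
print("implied",np.rad2deg(np.arctan2(g[2],-(g@xo))-np.arctan2(.034,.085)), np.hypot(g@xo,g[2]))
wrist("w6")
p,d=viewer.read_camera("scene");np.savez("pics/scene6.npz",p=p,d=d);cv2.imwrite("pics/s6.png",cv2.resize(p[210:300,320:420],(600,540),interpolation=2)[:,:,::-1])
p,d=viewer.read_camera("top");np.savez("pics/top6.npz",p=p,d=d);cv2.imwrite("pics/t6.png",cv2.resize(p[160:230,240:310],(560,560),interpolation=2)[:,:,::-1])
```

```text
t 27.93 tcp [0.5515 0.168  0.1346] F [-8.2  2.   1.6] w 0.0118
implied 60.79236832209676 0.09169651942619303
```

View pics/w6.png

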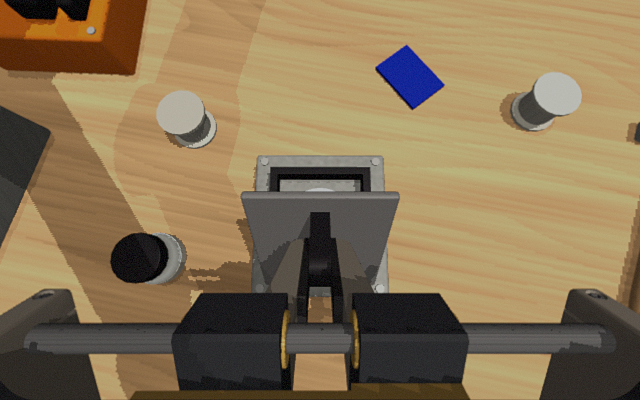

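View pics/s6.png

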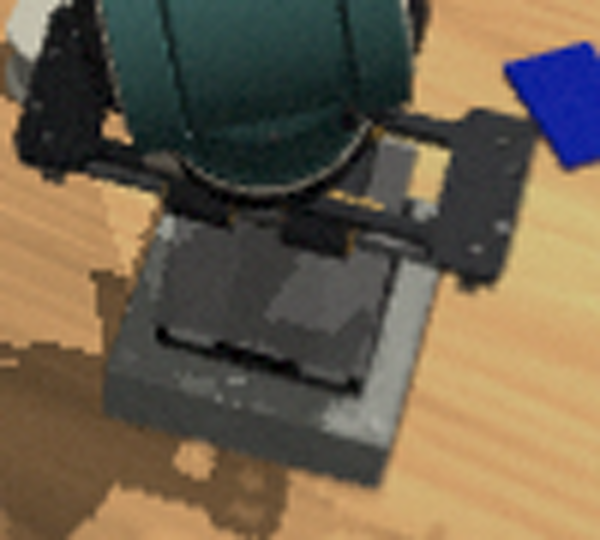

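View pics/t6.png

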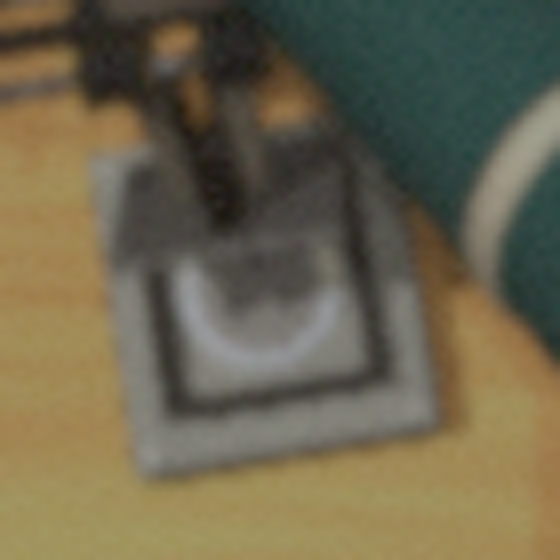

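The wrist view shows the cover standing open, its upper face at (245–395, 195–290), with the tab at (320,225) between the fingers. I'll fit that face's plane.

Run:
```python
from h import *
def fit(P,n):
    P=P.reshape(-1,3);P=P[np.isfinite(P).all(1)]-Ho
    P=P[(P[:,2]>.015)&(P[:,2]<.12)&(abs(P@yo)<.05)&(P@xo<.02)&(P@xo>-.075)]
    rng=np.random.default_rng(0);best=None
    for _ in range(500):
        a=P[rng.choice(len(P),3,False)];nn=np.cross(a[1]-a[0],a[2]-a[0])
        if np.linalg.norm(nn)<1e-9: continue
        nn/=np.linalg.norm(nn)
        if abs(nn@yo)>.15: continue
        i=abs((P-a[0])@nn)<.0015
        if best is None or i.sum()>best.sum(): best=i
    Q=P[best];c=Q.mean(0);nn=np.linalg.svd(Q-c)[2][2];nn*=np.sign(nn[2])
    print(n,len(P),best.sum(),"n",nn.round(3),"open",np.rad2deg(np.arctan2(nn@xo,nn[2])).round(1),"dist of hinge from face",(c@nn).round(4))
fit(np.load("pics/w6.npz")["P"],"wrist")
for n in("scene",):
    d=np.load(f"pics/{n}6.npz")["d"];P=cloud(d,viewer.camera_info(n));P[d==0]=np.nan;fit(P,n)
```

```text
wrist 12082 7829 n [0.837 0.167 0.521] open 58.6 dist of hinge from face 0.0064
scene 602 330 n [0.834 0.166 0.526] open 58.2 dist of hinge from face 0.0075
```

```bash
cat > fit.py <<'E'
from h import *
def fit(P,n):
    P=P.reshape(-1,3);P=P[np.isfinite(P).all(1)]-Ho
    P=P[(P[:,2]>.015)&(P[:,2]<.12)&(abs(P@yo)<.05)&(P@xo<.02)&(P@xo>-.075)]
    rng=np.random.default_rng(0);best=None
    for _ in range(500):
        a=P[rng.choice(len(P),3,False)];nn=np.cross(a[1]-a[0],a[2]-a[0])
        if np.linalg.norm(nn)<1e-9: continue
        nn/=np.linalg.norm(nn)
        if abs(nn@yo)>.15: continue
        i=abs((P-a[0])@nn)<.0015
        if best is None or i.sum()>best.sum(): best=i
    Q=P[best];c=Q.mean(0);nn=np.linalg.svd(Q-c)[2][2];nn*=np.sign(nn[2])
    print(n,best.sum(),"open",np.rad2deg(np.arctan2(nn@xo,nn[2])).round(1),(c@nn).round(4))
E
python3 - <<'E'
from fit import *
p,r=cov(1.119,1.0472*.45); env.movel(p,r,rate=.06); env.pause(.3)
fit(wrist("w7"),"wrist")
p,d=viewer.read_camera("scene");P=cloud(d,viewer.camera_info("scene"));P[d==0]=np.nan;fit(P,"scene")
s=S();g=s["ee_pos"]-.019*s["tcp_rot"][:,1]-Ho
print("implied",np.rad2deg(np.arctan2(g[2],-(g@xo))-np.arctan2(.034,.085)))
print([(np.round(x["at"],3).tolist(),round(x["score"],2)) for x in tip_of("scene","lever_knob")])
env.pause(1.0);fit(wrist("w8"),"wrist");S()
E
```

```text
wrist 7863 open 59.8 0.0065
scene 326 open 59.4 0.0069
t 28.73 tcp [0.5537 0.1684 0.1348] F [-7.8  2.5  1.5] w 0.0118
implied 62.18483511435689
[([0.368, -0.136, 0.139], 0.55), ([0.439, 0.523, 0.001], 0.53)]
wrist 7836 open 59.8 0.0065
t 29.83 tcp [0.5537 0.1684 0.1348] F [-7.6  2.2  1.4] w 0.0117
```

The cover holds steady at 59.8°. The network missed the grey box's knob in that last frame, so I'll check the lever by depth and picture before handing in.

Run:
```python
from h import *
p,d=viewer.read_camera("scene");P=cloud(d,viewer.camera_info("scene"))[d>0]
q=P[(np.hypot(P[:,0]-.605,P[:,1]+.2125)<.025)&(P[:,2]>.118)&(P[:,2]<.16)];print(len(q),q.mean(0).round(3))
cv2.imwrite("pics/s9.png",p[:,:,::-1])
```

```text
76 [ 0.609 -0.212  0.14 ]
```

View pics/s9.png

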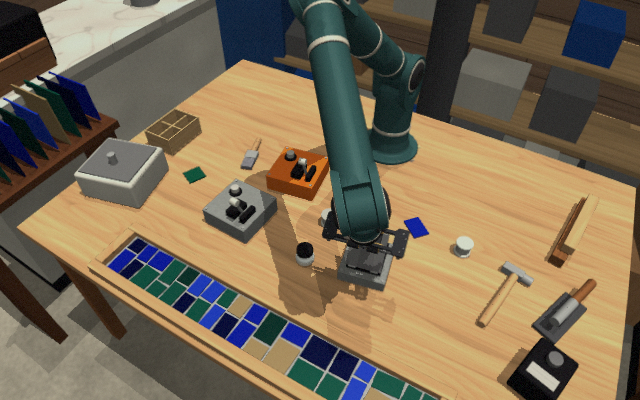

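The lever is up at (235,205), with its knob at (.609,-.212,.140), same as at the start. The bystanders are where they were, and the cover is held.

```bash
python3 -c "
from h import *
workorder.finish_job();S()"
```

```text
the job is handed in; nothing more can be done
the job is handed in; nothing more can be done
```

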